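# Feed a copper earth bar into the busbar punch and hold it at the back gauge

### The job

Take the copper bar from the stock rest, feed its plain end (the end without a hole) level through the feed slot in the punch's yellow guard until it meets the red back gauge, and finish still gripping it there, square, level and pressed lightly against the gauge, ready for the punch stroke; do not let go. Do not shift the gauge from its setting, and leave the other bars, tools and containers where they are.

Things in the scene. Friction and masses are not known exactly. Their poses are not given: they have to be found in the camera images.
- copper_bar_center (a point): Centre of the copper flat bar: 300 mm long, 30 wide, 6 thick, about 0.48 kg, loose. x along the bar towards its plain end, y across its width, z up through its thickness. A 13 mm hole is already punched 20 mm from the other end. Lies on the stock rest (its underside 50 mm above the bench), one of three equal-sized bars about 90 mm apart, in any order; plain end to the punch's side (-y).
- plain_end (a point): Middle of the end face of the copper bar's plain end, 150 mm along x from the bar's centre, half-way up its thickness.
- slot (a point): Centre of the feed slot, in the front face of the punch's yellow guard plate (130 mm wide, 4 thick, top 205 above the bench). x: feed direction, level, square to the plate, into the punch; y along the slot's width; z up. Slot 32 mm wide, 8 high (2 mm more than the bar each way), its centre 114 mm above the bench. Steel lips stand 6 mm out in front and flare it open by 4.5 mm on each side.
- press: Green bench busbar punch, bolted down; origin on the bench straight below the slot, axes as the slot's. Reaches 360 mm back (+x) from the guard plate, 75 mm to each side; only the lips stand in front of the plate. C-frame top 310 mm, cylinder 370 mm above the bench. Behind the slot: die bed, top 109 mm up, from 10 to 132 mm past the plate; punch tip 126 mm up, 50 mm past the plate; clear side guards.
- rack: Stock rest, fixed: plywood board 270 x 290 x 12 mm, origin under its middle, x along the bars. Two timber bearers across it at x = -100 and +100 mm, 28 mm wide, tops 50 mm above the bench, carry the bars; between the bearers there are 38 mm of free height under the bars.
- gauge_face (a point): Middle of the front face of the red back gauge, at the height of the slot's centre and in line with it; x is the feed direction. The gauge is a bar 110 mm wide across the die bed, 110 to 123 mm above the bench, seen from above on both sides of the press frame.
- gauge (a joint): Setting of the back gauge along its rods, 0 to 0.025 m: its face is 68 mm plus this value past the front of the guard plate. Clamped: it only slips if pushed with about 60 N.
- alu_bar_center (a point): Centre of the aluminium bar (same size, same axes as the copper one) on the stock rest. Leave it.
- steel_bar_center (a point): Centre of the dark steel bar (same size and axes) on the stock rest. Leave it.
- spray_can: White and blue spray can with red cap, 64 mm across, 200 mm tall; origin at its foot. Leave it.
- bolt_jar: Clear jar with steel lid, 72 mm across, 85 mm tall; origin at its foot. Leave it.
- cutting_oil: White bottle with yellow label, 56 mm across, 150 mm tall; origin at its foot. Leave it.
- wrench: Steel wrench, 160 mm long, lying on the bench; origin under its middle, x along it. Leave it.
- screwdriver: Blue-handled screwdriver, 200 mm long, lying on the bench; origin under its middle, x along it. Leave it.

How it is judged (in metres and radians):
On the way, in this order (a step that is already met when the one before it is completed fails the run):
1. the copper bar is gripped and lifted clear of the stock rest (contact force between the fingers and copper_bar above 2 N and height (world z) of copper_bar_center above 0.075 m), for 0.1 s.
2. its plain end has entered the feed slot, the bar gripped (contact force between the fingers and copper_bar above 2 N and x of plain_end in the frame of slot between 0.006 and 0.12 m and y of plain_end in the frame of slot between -0.004 and 0.004 m and z of plain_end in the frame of slot between -0.006 and 0.006 m), for 0.1 s.
At the end, for the whole second after the job is handed in: Bar still gripped (over 2 N), its plain end in the slot (4 mm sideways, 5 mm in height of the slot centre), within 2 mm of the gauge and pressing it with 0.5 to 40 N; bar centre 105 to 123 mm above the bench, bar level and in line with the feed within 0.06 rad (contact force between the fingers and copper_bar above 2 N and angle between copper_bar_center's own z axis and vertical below 0.06 rad and angle between the x axis of copper_bar_center and the x axis of slot, either way round below 0.06 rad and x of plain_end in the frame of gauge_face between -0.002 and 0.003 m and y of plain_end in the frame of slot between -0.004 and 0.004 m and z of plain_end in the frame of slot between -0.005 and 0.005 m and height (world z) of copper_bar_center between 0.105 and 0.123 m and contact force between copper_bar and gauge between 0.5 and 40 N); the arm keeps its last pose, push and grip.
It fails at once if the back gauge is shifted more than 2.5 mm from its setting (distance of gauge_face from where it was at the start of the episode above 0.0025 m).
It fails at once if another bar moved more than 20 mm (distance of any of alu_bar_center, steel_bar_center from where it was at the start of the episode above 0.02 m).
It fails at once if the can, jar or bottle moved more than 20 mm (distance of any of spray_can, bolt_jar, cutting_oil from where it was at the start of the episode above 0.02 m).
It fails at once if a hand tool moved more than 20 mm (distance of any of wrench, screwdriver from where it was at the start of the episode above 0.02 m).
It also fails if it takes over 45 s, if anything falls off the work surface, if the arm or the gripper's body presses on something with over 40 N, if the wrist force passes 120 N, or if a joint passes its speed limit or range.

### The arm

A 6-joint arm with a two-finger parallel gripper is mounted at the origin on the work surface. World frame = base frame: x ahead of the robot, y to its left, z up, the work surface at z = 0. Lengths are in mm, angles in rad, forces in N, time in s.
With the tool pointing down it reaches from about 325 to 750 mm from the base axis. Payload 7.6 kg.
Tool frame: the origin (TCP) lies midway between the tips of the shut fingers; the grasp point (between the pads) lies robot.pinch_z behind it (robot.pinch_z is the distance from the TCP to the grasp point, in mm); y points along the fingers, x is the direction in which the jaws open and shut, and the axes are right-handed (so a half turn about y gives the same grasp; the last joint's range is limited). The gripper opens to 85 mm and grips with 20 to 120 N. Pads are 22 mm wide; open, the fingers measure 114 mm over their backs; the gripper's body (76 mm by 85 mm) begins 54 mm behind the grasp point. The pads swing forward as they close: fully open they stand 13 mm farther back than shut.
Start: joints at [-1.382, 0.052, 1.401, -0, 1.689, -0.07], TCP at [134.382, -507.53, 231.323] pointing down, gripper open.
Joint ranges: [-2.9, 2.9], [-0.91, 2.17], [0.12, 2.37], [-1.06, 4.2], [0.26, 2.73], [-2.93, 2.93]. Speed limits (rad/s): [2.57, 2.57, 3.01, 3.14, 3.14, 3.14].

### API

Orientations are given as a unit quaternion [w, x, y, z].
In Python, from station import robot gives the robot as it stands.
- The arm moves only by the tool drive_tool, never from a script. Its argument "increments" is a list that holds one entry, the list of rows, each a list of 7 numbers: the finger opening in m, from 0 to 0.0854, then the shift along the tool's x, y, z in m, then the turn, a rotation vector about the tool's x, y, z in units of 8 degrees (1.0 is 8 degrees). A call has 1 to 5 rows; each row is the pose to reach, as a shift and turn from the pose measured when the call began, along the tool's axes at that moment; what a row does not reach only later rows make up. A row lasts 1/8 s, in which the tool goes at most 62.5 mm and 10.7 degrees, less where a joint would pass 70% of its speed; a pose out of reach is approached as far as the arm can. A call with a gripper value outside its range is refused whole. The fingers move at their own pace and stop on an object; "force" is the grip in N (left out, the last holds). Time passes only in rows, so rows that repeat a pose let the fingers close. It gives the time, the measured TCP pose, the force and the opening at its end, in the units of the state.
- robot.observe(): the state, without advancing time (a new reading comes with each control period).
- robot.camera(name): name is "scene" or "top" or "wrist"; returns the picture (420x560x3 uint8, blue, green, red); there is no depth.
- robot.camera_model(name): a dict with "mtx" (3x3 intrinsics, pixels), "k1" (the pictures are not rectified: a ray, as slopes to the right and down, at radius r is drawn at 1 + k1 r^2 times it, then the intrinsics apply), "R" (3x3) and "t" (3): a world point X has camera coordinates R X + t; the wrist camera has in their place "T_tool_cam" (4x4, takes a point from camera to tool coordinates, whose origin is the TCP and whose axes are the tool frame's). Camera axes: x right, y down, z forward; pixel columns grow to the right and rows downward; lengths in mm; the calibration is good to about 2 mm. A picture is of the moment at which its call begins: read the wrist's pose just before it. camera_model takes no time and is no camera call.
- robot.hand_in(): hands the job in, once; it reports no verdict.
The state is a dict: "t": time; "joint_positions": joint angles; "qd": joint speeds; "effort": joint torques, N m; "ee_pos": TCP position; "tool_rot": TCP orientation; "contact_force": force on the tool from outside, world axes, zero at the start; "ft_torque": the same for the moment, N m; "opening": opening from 0.0 (shut) to 1.0 (fully open).
Only numpy, scipy, OpenCV 4.12 (cv2) and the standard library are available. Lean on these libraries where they do the work, as an engineer would, in place of code of your own. Each camera call takes 0.05 s, during which the arm holds its last target.

## Working session

There is one attempt and no reset: what is moved stays moved. The work goes in short steps, Python scripts to look and compute and a tool call to move; the robot and the scene stay as the last step left them, time stands still between calls to the robot, and variables do not carry over. Pictures are saved under pics/ and viewed, and the job is handed in when it is done.

Besides the shell and the picture viewer there is one more tool, called after "Emit:" as name(argument=value, ...), one argument or row to a line, values as JSON. drive_tool: Moves the arm, as the interface text tells. Its arguments: {"type":"object","properties":{"increments":{"type":"array","items":{"type":"array","items":{"type":"array","items":{"type":"number"}}}},"force":{"type":"number"}},"required":["increments"]}

```bash
mkdir -p pics; ls
python3 - <<'E'
from station import robot
import cv2,json
s=robot.observe();print(s);print(robot.pinch_z)
for n in("scene","top","wrist"):
    cv2.imwrite(f"pics/{n}0.png",robot.camera(n));print(n,robot.camera_model(n))
E
```

```text
pics
{'t': 0.0, 'joint_positions': array([-1.38230354e+00,  5.28566139e-02,  1.40172425e+00, -1.11750498e-05,
        1.68857834e+00, -7.02789422e-02]), 'qd': array([ 0.00092456,  0.00083751,  0.00036338, -0.00050825, -0.00076636,
        0.00232245]), 'effort': array([ 1.83246499e-03, -3.81669402e+01, -3.60182726e+01,  3.63933327e-05,
        6.34597120e-03, -1.73190000e-05]), 'ee_pos': array([ 134.31869424, -507.22293961,  230.46227115]), 'tool_rot': array([ 0.56069767, -0.5599679 ,  0.431725  , -0.43089161]), 'contact_force': array([-0.72036828, -0.88281227, -0.41214648]), 'ft_torque': array([ 0.03789459, -0.00788438,  0.00415119]), 'opening': 1.0005642236027252}
18.700000000000003
scene {'mtx': array([[425.91131357,   0.        , 291.1241394 ],
       [  0.        , 425.91131357, 206.83661129],
       [  0.        ,   0.        ,   1.        ]]), 'k1': -0.07970592772583432, 'R': array([[ 0.63016619,  0.77621972, -0.01932664],
       [ 0.52244704, -0.44229406, -0.72898907],
       [-0.57440375,  0.44928711, -0.68425246]]), 't': array([-372.51072597, -214.50945385, 1212.5878404 ])}
[... 255 characters left out ...]
 [-0.99442592, -0.00167141, -0.10542437],
       [ 0.10541803,  0.00351184, -0.9944218 ]]), 't': array([ 63.36222386, 559.95629862, 953.19441798])}
wrist {'mtx': array([[311.53865263,   0.        , 276.72758465],
       [  0.        , 311.53865263, 208.05518885],
       [  0.        ,   0.        ,   1.        ]]), 'k1': -0.07183891326523438, 'T_tool_cam': array([[ 9.99999880e-01, -3.32834040e-04,  3.58335054e-04,
        -3.97444490e-01],
       [-4.33297353e-04, -2.63177854e-01,  9.64747236e-01,
        -1.42245281e+02],
       [-2.26794869e-04, -9.64747276e-01, -2.63177967e-01,
         6.70397945e+01],
       [ 0.00000000e+00,  0.00000000e+00,  0.00000000e+00,
         1.00000000e+00]])}
```

View pics/scene0.png

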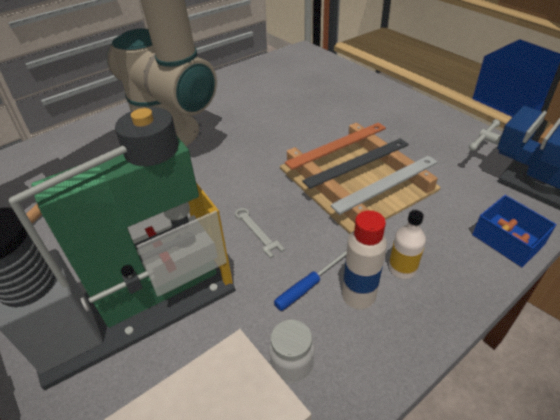

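View pics/top0.png

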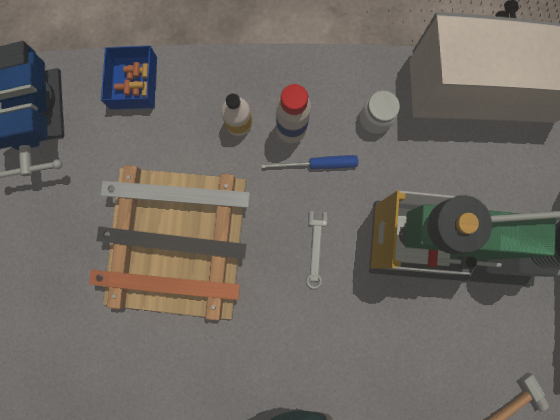

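View pics/wrist0.png

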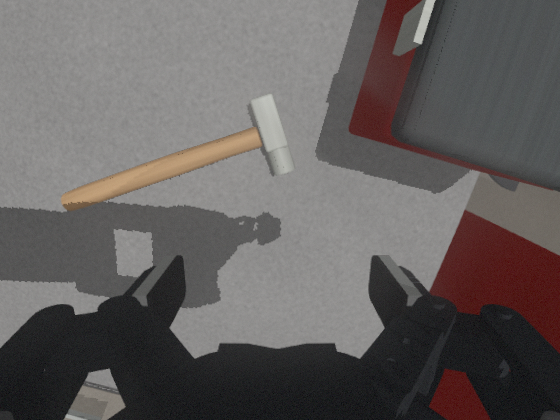

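```bash
cat > h.py <<'E'
import numpy as np,cv2
from station import robot
from scipy.spatial.transform import Rotation as Ro
def und(m,uv):
    K=m['mtx'];p=np.atleast_2d(np.array(uv,float));d=(p-K[:2,2])/[K[0,0],K[1,1]]
    u=d.copy()
    for _ in range(30): u=d/(1+m['k1']*(u**2).sum(1,keepdims=True))
    return u
def toolT(s):
    q=np.array(s['tool_rot']);T=np.eye(4);T[:3,:3]=Ro.from_quat(q[[1,2,3,0]]).as_matrix();T[:3,3]=s['ee_pos'];return T
def cam(name,s=None):
    m=robot.camera_model(name)
    if name=='wrist':
        W=toolT(s)@m['T_tool_cam'];m['R']=W[:3,:3].T;m['t']=-W[:3,:3].T@W[:3,3]
    return m
def rays(m,uv):
    u=und(m,uv);d=np.c_[u,np.ones(len(u))]@m['R'];return -m['R'].T@m['t'],d/np.linalg.norm(d,axis=1,keepdims=True)
def onz(m,uv,z):
    c,d=rays(m,uv);return c+d*((z-c[2])/d[:,2])[:,None]
def proj(m,X):
    x=np.atleast_2d(X)@m['R'].T+m['t'];u=x[:,:2]/x[:,2:];u=u*(1+m['k1']*(u**2).sum(1,keepdims=True))
    return u*[m['mtx'][0,0],m['mtx'][1,1]]+m['mtx'][:2,2]
def tri(m1,a,m2,b):
    c1,d1=rays(m1,a);c2,d2=rays(m2,b);out=[]
    for p,q in zip(d1,d2):
        A=np.c_[p,-q];x=np.linalg.lstsq(A,c2-c1,rcond=None)[0];out.append(np.r_[(c1+p*x[0]+c2+q*x[1])/2,np.linalg.norm(c1+p*x[0]-c2-q*x[1])])
    return np.array(out)
E
python3 - <<'E'
from h import *
s=robot.observe();print(toolT(s).round(3))
for n in('scene','top'):
    m=cam(n);print(n,(-m['R'].T@m['t']).round())
im=cv2.imread('pics/top0.png');hsv=cv2.cvtColor(im,cv2.COLOR_BGR2HSV)
print(hsv[286,200],hsv[240,385],hsv[215,402])
m=cam('top')
mk=cv2.inRange(hsv,(3,120,60),(13,255,255));mk[:260]=0;mk[310:]=0;mk[:,260:]=0
n,l,st,ce=cv2.connectedComponentsWithStats(mk);i=1+st[1:,4].argmax();print(st[i])
r=cv2.minAreaRect(np.argwhere(l==i)[:,::-1].astype(np.float32));b=cv2.boxPoints(r);print(r)
P=onz(m,b,56);print(P.round(1))
print(onz(m,[r[0]],56))
y=cv2.inRange(hsv,(18,120,80),(32,255,255));y[:,:350]=0
n,l,st,ce=cv2.connectedComponentsWithStats(y);print(st[st[:,4]>50])
cv2.imwrite('pics/topz.png',cv2.resize(im[170:300,350:510],None,fx=5,fy=5,interpolation=cv2.INTER_CUBIC)[:600])
v=cv2.imread('pics/scene0.png');cv2.imwrite('pics/scz.png',cv2.resize(v[180:300,120:260],None,fx=5,fy=5,interpolation=cv2.INTER_CUBIC))
E
```

```text
[[ 2.56000e-01 -0.00000e+00  9.67000e-01  1.34319e+02]
 [-9.67000e-01  1.00000e-03  2.56000e-01 -5.07294e+02]
 [-1.00000e-03 -1.00000e+00  0.00000e+00  2.30644e+02]
 [ 0.00000e+00  0.00000e+00  0.00000e+00  1.00000e+00]]
scene [1043. -351.  666.]
top [ 456.   61. 1007.]
[ 10 138 159] [ 20 137  82] [ 25  15 100]
[  90  270  149   29 2245]
((163.825927734375, 284.269775390625), (148.75753784179688, 15.939472198486328), 5.617580413818359)
[[419.1 436.4  56. ]
 [450.7 433.9  56. ]
 [425.7 136.4  56. ]
 [395.1 139.2  56. ]]
[[423.07981715 283.34922688  56.        ]]
[[     0      0    560    420 233434]
 [   371    191     34     77   1433]
 [   458    213     20     21    331]]
```

View pics/topz.png

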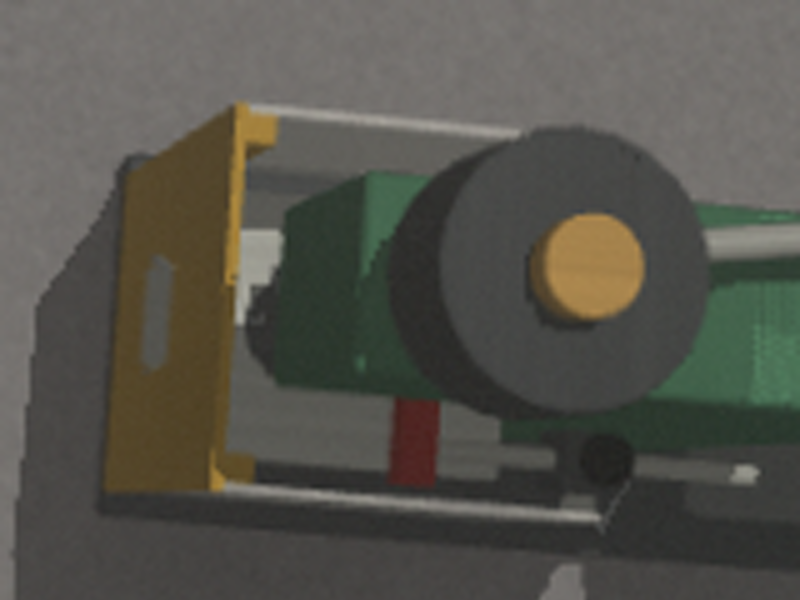

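View pics/scz.png

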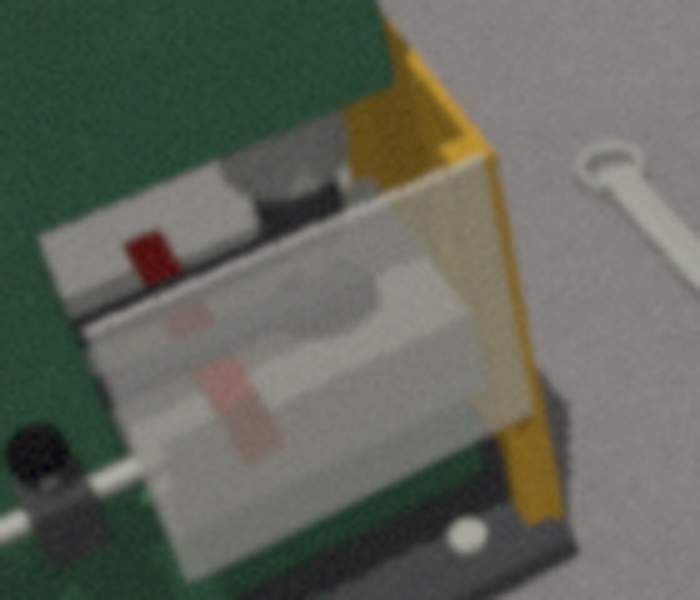

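Run:
```python
from h import *
m=cam('top')
A=onz(m,[[397.6,190.8],[392.4,268]],205);print(A, np.linalg.norm(A[1]-A[0]), A.mean(0))
print(onz(m,[[381.4,232.4],[381.4,221.5],[380,243.5]],114))
# ray to lip; gauge red
print(onz(m,[[350+414/5,170+425/5]],123))
im=cv2.imread('pics/top0.png')
mk=cv2.inRange(cv2.cvtColor(im,cv2.COLOR_BGR2HSV),(0,130,40),(6,255,255));mk[:,:420]=0;mk[:,460:]=0;mk[:240]=0;mk[270:]=0
p=np.argwhere(mk)[:,::-1];print(p.min(0),p.max(0))
```

```text
[[ 584.79326123 -140.52510522  205.        ]
 [ 455.7975681  -128.89365821  205.        ]] 129.5190310604641 [ 520.29541466 -134.70938171  205.        ]
[[ 521.45711525 -130.87608504  114.        ]
 [ 541.68821142 -131.26589149  114.        ]
 [ 500.94333011 -127.89491397  114.        ]]
[[ 478.97185618 -224.74490848  123.        ]]
[429 250] [437 266]
```

```bash
cat >> h.py <<'E'
def go(p,zdir):
    """tool increments to TCP p with tool down and tool z axis along horizontal zdir"""
    s=robot.observe();T=toolT(s);z=np.r_[np.array(zdir,float)[:2],0];z/=np.linalg.norm(z);y=np.array([0,0,-1.]);x=np.cross(y,z)
    Rt=np.c_[x,y,z];d=T[:3,:3].T@(np.array(p)-T[:3,3]);rv=Ro.from_matrix(T[:3,:3].T@Rt).as_rotvec(degrees=True)/8
    print('shift',(d/1000).round(4),'turn',rv.round(3),'n',round(np.linalg.norm(d)/62.5,1),np.linalg.norm(rv)*8/10.7)
E
python3 -c "
from h import *
go((280,-230,240),(.967,.256));print(robot.observe()['t'])"
```

```text
shift [-0.2308 -0.0091  0.2118] turn [-0.001 -0.    -0.009] n 5.0 0.006423900475459849
0.15
```

Emit:
drive_tool(
  increments=[
    [[0.085,-0.046,-0.002,0.042,0,0,0],[0.085,-0.092,-0.004,0.084,0,0,0],[0.085,-0.138,-0.006,0.127,0,0,0],[0.085,-0.184,-0.008,0.169,0,0,0],[0.085,-0.23,-0.01,0.21,0,0,0]],
  ],
  force=60,
)

```text
t: 0.78
ee_pos: [278.9, -229.4, 240.9]
tool_rot: [0.561, -0.56, 0.432, -0.431]
contact_force: [0.5, 0.1, 0.2]
opening: 0.993
```

```bash
python3 -c "
from h import *
print(robot.observe());go((370,60,240),(0.083,0.9965))"
```

```text
{'t': 0.775, 'joint_positions': array([-7.91300919e-01, -4.33172269e-01,  1.80381357e+00,  8.81781461e-04,
        1.77158203e+00,  5.21436232e-01]), 'qd': array([ 1.24392763, -0.45322103,  0.29480941,  0.00358584,  0.15408464,
        1.2284633 ]), 'effort': array([ -7.45996043, -17.6849699 , -36.36808991,  -0.18947936,
         0.05331447,  -1.71464659]), 'ee_pos': array([ 278.87964254, -229.35172811,  240.88717785]), 'tool_rot': array([ 0.56055008, -0.55988461,  0.43163829, -0.43127859]), 'contact_force': array([0.54655762, 0.12282475, 0.2455461 ]), 'ft_torque': array([-0.00827782, -0.04013416, -0.04017133]), 'opening': 0.9928722884248691}
shift [-0.2565  0.0012  0.162 ] turn [-7.000e-03 -8.805e+00 -4.000e-03] n 4.9 6.583457810702327
```

Emit:
drive_tool(
  increments=[
    [[0.085,-0.05,0,0.032,0,-1.3,0],[0.085,-0.1,0,0.065,0,-2.6,0],[0.085,-0.155,0,0.1,0,-3.9,0],[0.085,-0.205,0,0.13,0,-5.2,0],[0.085,-0.255,0,0.162,0,-6.5,0]],
  ],
)

```text
t: 1.4
ee_pos: [370.4, 60.7, 241.3]
tool_rot: [0.694, -0.693, 0.14, -0.14]
contact_force: [0.3, -1.8, 0.6]
opening: 0.995
```

```bash
python3 -c "
from h import *
print(robot.observe()['joint_positions']);go((422,286.5,200),(0.083,0.9965))"
```

```text
[ 6.33578706e-02 -3.89886929e-01  1.77180806e+00  9.05795590e-04
  1.75865385e+00  4.62131102e-01]
shift [-0.0401  0.0415  0.228 ] turn [-0.008 -2.26   0.005] n 3.8 1.6894585974350045
```

Emit:
drive_tool(
  increments=[
    [[0.085,-0.01,0.01,0.057,0,-0.8,0],[0.085,-0.02,0.02,0.114,0,-1.6,0],[0.085,-0.03,0.03,0.171,0,-2.26,0],[0.085,-0.04,0.0415,0.228,0,-2.26,0],[0.085,-0.04,0.0415,0.228,0,-2.26,0]],
  ],
)

```text
t: 2.02
ee_pos: [421.2, 288.8, 197.0]
tool_rot: [-0.706, 0.707, -0.029, 0.027]
contact_force: [-0.2, 0.1, 0.0]
opening: 0.996
```

```bash
python3 -c "
from h import *
s=robot.observe();print(s['joint_positions'],s['ee_pos'])
im=robot.camera('wrist');cv2.imwrite('pics/w1.png',im);go((422,286.5,110),(0.083,0.9965))
cv2.imwrite('pics/top1.png',robot.camera('top'))"
```

```text
[5.28390638e-01 2.73774505e-02 1.49446253e+00 7.68227010e-04
 1.62387148e+00 6.07384465e-01] [421.15001421 288.82548654 196.98025025]
shift [ 0.0008  0.0883 -0.0007] turn [ 0.008  0.019 -0.014] n 1.4 0.0184818827537051
```

View pics/w1.png

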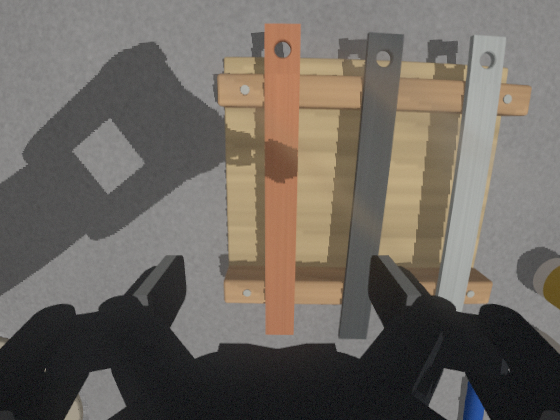

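Run:
```python
from h import *
s=robot.observe();m=cam('wrist',s);im=cv2.imread('pics/w1.png');hsv=cv2.cvtColor(im,cv2.COLOR_BGR2HSV)
print(hsv[210,280],hsv[90,250],hsv[285,250])
mk=cv2.inRange(hsv,(3,150,60),(9,255,255));mk[:,:262]=0;mk[:,302:]=0
cs,_=cv2.findContours(mk,0,cv2.CHAIN_APPROX_NONE);c=max(cs,key=cv2.contourArea)[:,0].astype(float)
P=onz(m,c,56)[:,:2].astype(np.float32)
r=cv2.minAreaRect(P);print(r);b=cv2.boxPoints(r);print(b)
```

```text
[ 11 124 177] [ 16  92 181] [ 15  96 167]Traceback (most recent call last):
  File "<stdin>", line 5, in <module>
ValueError: max() iterable argument is empty
```

Run:
```python
from h import *
s=robot.observe();m=cam('wrist',s);im=cv2.imread('pics/w1.png');hsv=cv2.cvtColor(im,cv2.COLOR_BGR2HSV)
mk=cv2.inRange(hsv,(3,108,60),(13,255,255));mk[:,:262]=0;mk[:,304:]=0;mk=cv2.medianBlur(mk,5)
cs,_=cv2.findContours(mk,0,cv2.CHAIN_APPROX_NONE);c=max(cs,key=cv2.contourArea)[:,0].astype(float)
P=onz(m,c,56)[:,:2].astype(np.float32)
r=cv2.minAreaRect(P);print(r);b=cv2.boxPoints(r);print(b)
for y in (180,230,280,330,380):
    q=P[abs(P[:,1]-y)<6,0];print(y,q.min(),q.max())
```

```text
((425.699462890625, 284.30291748046875), (301.3631286621094, 30.72690200805664), 84.977294921875)
[[397.20276 135.54504]
 [427.81165 132.85486]
 [454.19617 433.0608 ]
 [423.58728 435.75098]]
180 400.67938 431.69852
230 405.35043 435.98346
280 409.9463 440.27548
330 414.54633 444.52267
380 418.19147 449.68723
```

```bash
python3 -c "
from h import *
go((425,285.5,33),(0.087,0.996))"
```

```text
shift [ 0.0033  0.1664 -0.0006] turn [ 0.001  0.036 -0.002] n 2.7 0.027233033824121778
```

Emit:
drive_tool(
  increments=[
    [[0.085,0.003,0.055,0,0,0,0],[0.085,0.003,0.105,0,0,0,0],[0.085,0.003,0.14,0,0,0,0],[0.085,0.003,0.166,0,0,0,0],[0.085,0.003,0.166,0,0,0,0]],
  ],
)

```text
t: 2.75
ee_pos: [424.0, 284.4, 32.5]
tool_rot: [-0.706, 0.707, -0.031, 0.029]
contact_force: [-0.1, -0.1, 1.3]
opening: 0.994
```

```bash
python3 -c "
from h import *
s=robot.observe();print(s['contact_force'])
cv2.imwrite('pics/w2.png',robot.camera('wrist'))
go((425,285.5,33),(0.087,0.996))"
```

```text
[-0.11521748 -0.14729575  1.2707951 ]
shift [0.     0.0012 0.0003] turn [ 0.001  0.026 -0.001] n 0.0 0.01962200110526918
```

View pics/w2.png

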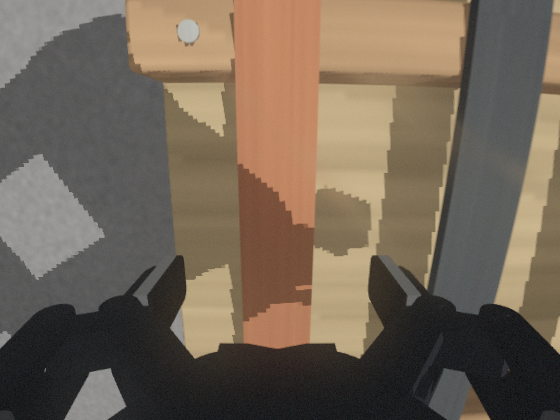

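Emit:
drive_tool(
  increments=[
    [[0.05,0,0,0,0,0,0],[0.02,0,0,0,0,0,0],[0.02,0,0,0,0,0,0],[0.02,0,0,0,0,0,0],[0.02,0,0,0,0,0,0]],
  ],
  force=100,
)

```text
t: 3.42
ee_pos: [425.3, 285.6, 35.3]
tool_rot: [0.707, -0.706, 0.029, -0.03]
contact_force: [-2.3, -1.3, 7.2]
opening: 0.327
```

```bash
python3 -c "
from h import *
s=robot.observe();print(s['contact_force'],s['ee_pos'],s['opening'])
"
```

```text
[-2.30735126 -1.29844556  7.17227892] [425.29067564 285.57596041  35.33176835] 0.32714465054317526
```

Emit:
drive_tool(
  increments=[
    [[0.02,0,-0.02,0,0,0,0],[0.02,0,-0.045,0,0,0,0],[0.02,0,-0.065,0,0,0,0],[0.02,0,-0.065,0,0,0,0],[0.02,0,-0.065,0,0,0,0]],
  ],
)

```text
t: 4.05
ee_pos: [424.5, 285.1, 98.8]
tool_rot: [-0.706, 0.707, -0.03, 0.029]
contact_force: [-0.4, -1.3, -5.1]
opening: 0.321
```

```bash
python3 -c "
from h import *
for i in range(3):
  s=robot.observe();print(s['t'],s['contact_force'],s['ee_pos'],s['opening'],toolT(s)[:3,2])
  im=robot.camera(['scene','top','wrist'][i]);cv2.imwrite('pics/c%d.png'%i,im)
go((540,65,97),(0.09,0.996))
"
```

```text
4.05 [-0.39220343 -1.29929906 -5.07140039] [424.50873827 285.14222898  98.79449973] 0.32141910868678075 [ 8.31842375e-02  9.96533811e-01 -8.63362656e-04]
4.1 [-0.52452118 -0.22656747 -3.59945483] [424.43126982 285.10549085  98.63539446] 0.32228332330430437 [ 0.08321032  0.99653143 -0.00107431]
4.15 [ 0.60271288  1.00336894 -5.03672666] [424.4784691  285.12578069  98.73117979] 0.31915394795715385 [ 0.0832152   0.99653107 -0.00102945]
shift [ 0.1333  0.002  -0.2098] turn [ 0.006  0.049 -0.009] n 4.0 0.037396322091406156
```

View pics/c0.png

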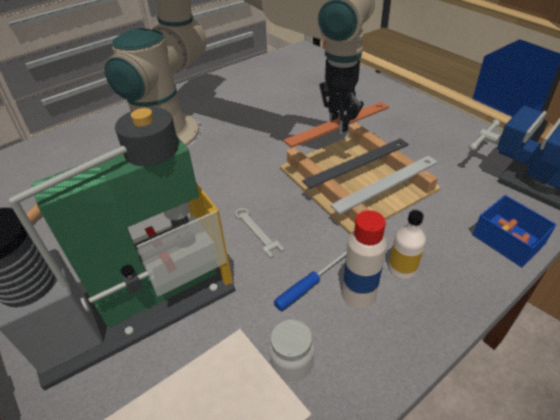

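View pics/c2.png

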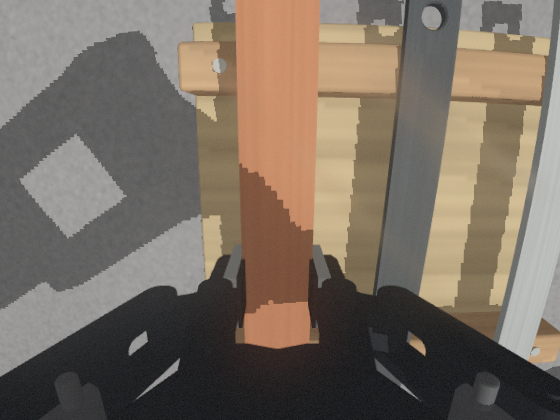

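Run:
```python
from h import *
def c(n,f,roi,lo=(3,110,60),hi=(13,255,255)):
    im=cv2.imread(f);mk=cv2.inRange(cv2.cvtColor(im,cv2.COLOR_BGR2HSV),lo,hi);o=np.zeros_like(mk);x0,y0,x1,y1=roi;o[y0:y1,x0:x1]=mk[y0:y1,x0:x1];return o
a=c('top','pics/c1.png',(60,240,270,340));cv2.imwrite('pics/a.png',np.hstack([cv2.imread('pics/c1.png')[220:360,40:280],cv2.merge([a]*3)[220:360,40:280]]))
b=c('s','pics/c0.png',(270,80,410,160),(3,110,90));cv2.imwrite('pics/b.png',cv2.resize(np.hstack([cv2.imread('pics/c0.png')[90:160,275:405],cv2.merge([b]*3)[90:160,275:405]]),None,fx=3,fy=3,interpolation=cv2.INTER_CUBIC))
```

```text
(no output)
```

View pics/a.png

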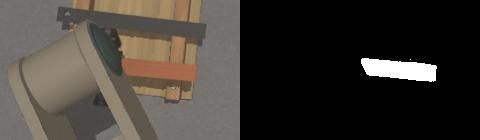

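View pics/b.png

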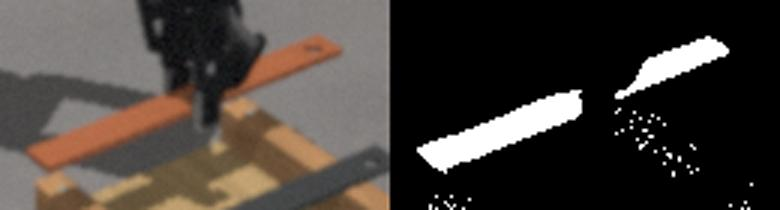

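Run:
```python
from h import *
a=cv2.imread('pics/c1.png')[265:320,180:250];b=cv2.imread('pics/c0.png')[125:155,275:315]
cv2.imwrite('pics/a.png',cv2.resize(a,None,fx=10,fy=10,interpolation=cv2.INTER_CUBIC));cv2.imwrite('pics/b.png',cv2.resize(b,None,fx=15,fy=15,interpolation=cv2.INTER_CUBIC))
```

```text
(no output)
```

View pics/a.png

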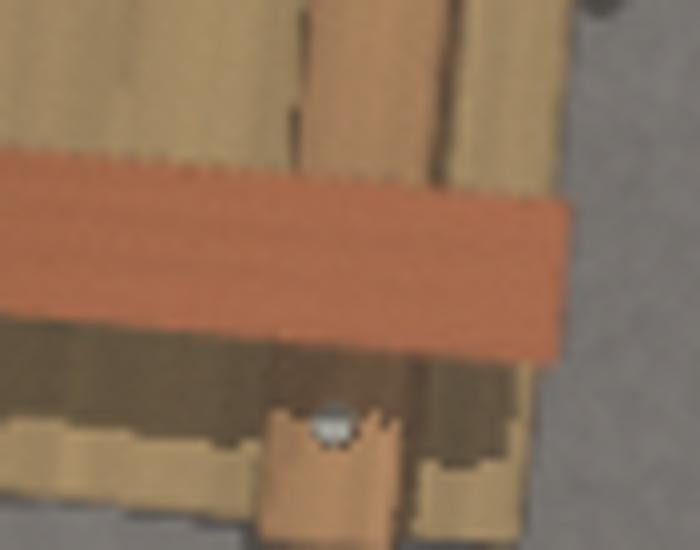

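View pics/b.png

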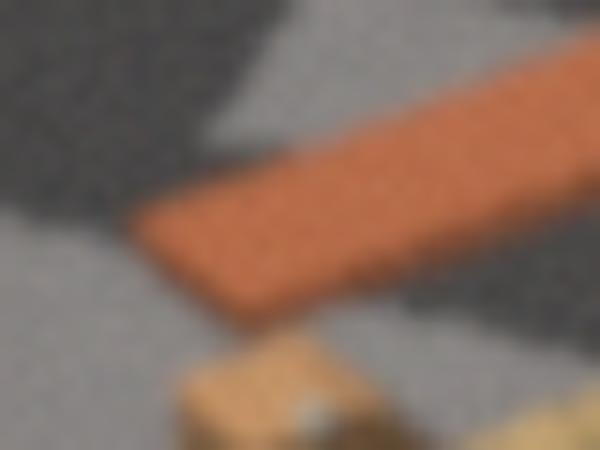

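Run:
```python
from h import *
t=cam('top');s=cam('scene')
P=tri(t,[[236.7,284.5],[235.1,300.8]],s,[[291.1,145.2],[283.4,139.3]]);print(P)
# same before: bar on rest, slot/guard top corner for reference
```

```text
[[4.26537944e+02 1.35548052e+02 1.17621196e+02 1.45527488e+00]
 [3.96684857e+02 1.37893359e+02 1.17039111e+02 3.89296830e-01]]
```

Run:
```python
from h import *
a=cv2.imread('pics/top0.png')[265:320,190:260];b=cv2.imread('pics/scene0.png')[145:180,275:315]
cv2.imwrite('pics/a.png',cv2.resize(a,None,fx=10,fy=10,interpolation=cv2.INTER_CUBIC));cv2.imwrite('pics/b.png',cv2.resize(b,None,fx=15,fy=15,interpolation=cv2.INTER_CUBIC))
```

```text
(no output)
```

View pics/a.png

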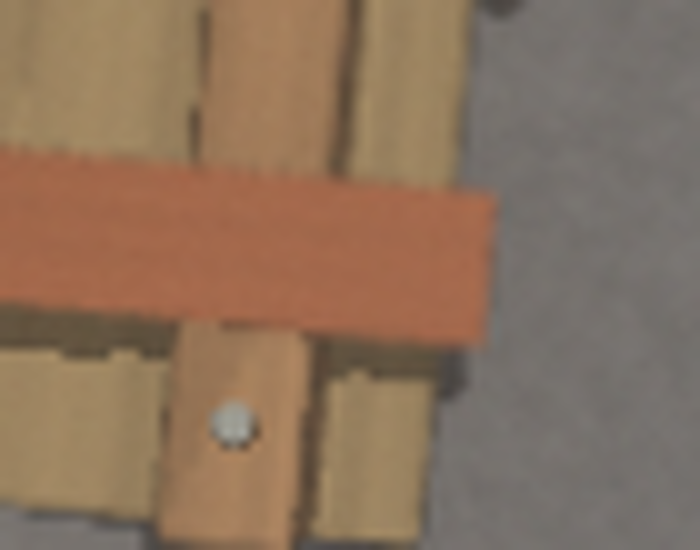

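View pics/b.png

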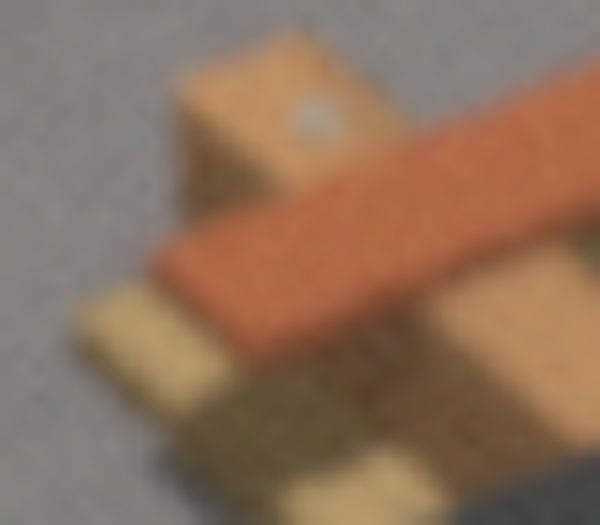

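Run:
```python
from h import *
t=cam('top');s=cam('scene')
P=tri(t,[[239.3,284.],[238.2,299.2]],s,[[291.7,168.0],[284.7,161.7]]);print(P)
```

```text
[[425.51061726 136.16112999  52.33080124   2.07227607]
 [396.15535008 138.29564799  52.74750005   2.55486473]]
```

Run:
```python
from h import *
t=cam('top');P=onz(t,[[236.7,284.5],[235.1,300.8]],120.3);print(P,P.mean(0))
print(onz(t,[[397.1,190.3],[391.9,267.5]],205).mean(0),onz(t,[[380.9,231.9]],114))
go((540,65,95.5),(0.09,0.996))
```

```text
[[426.19828343 134.73743908 120.3       ]
 [396.78973823 137.45391762 120.3       ]] [411.49401083 136.09567835 120.3       ]
[ 521.13314834 -133.87754591  205.        ] [[ 522.38388414 -129.95477694  114.        ]]
shift [ 0.1333  0.0035 -0.2098] turn [ 0.006  0.049 -0.009] n 4.0 0.037396322091406156
```

Emit:
drive_tool(
  increments=[
    [[0.02,0.027,0,-0.042,0,0,0],[0.02,0.055,0,-0.084,0,0,0],[0.02,0.085,0.001,-0.126,0,0,0],[0.02,0.11,0.002,-0.17,0,0.05,0],[0.02,0.133,0.0035,-0.21,0,0.05,0]],
  ],
)

```text
t: 4.82
ee_pos: [540.0, 63.1, 94.7]
tool_rot: [-0.706, 0.707, -0.033, 0.031]
contact_force: [0.4, 0.3, -5.1]
opening: 0.32
```

Emit:
drive_tool(
  increments=[
    [[0.02,0,0,0,0,0,0]],
  ],
)

```text
t: 4.95
ee_pos: [540.5, 60.3, 93.7]
tool_rot: [-0.706, 0.707, -0.035, 0.032]
contact_force: [-0.4, 0.6, -5.0]
opening: 0.322
```

Run:
```python
from h import *
for i in range(3):
  s=robot.observe();print(s['t'],s['contact_force'],s['ee_pos'],s['opening'],toolT(s)[:3,2])
  im=robot.camera(['scene','top','wrist'][i]);cv2.imwrite('pics/d%d.png'%i,im)
  if i==1: cv2.imwrite('pics/d1z.png',cv2.resize(im[170:290,290:450],None,fx=5,fy=5,interpolation=cv2.INTER_CUBIC))
```

```text
4.95 [-0.42355029  0.5991737  -4.96285596] [540.45674303  60.28736134  93.7070624 ] 0.3220346695144259 [ 0.09470987  0.9955033  -0.00179679]
5.0 [-0.51101948  0.15560272 -5.18076574] [539.83337949  61.70878758  93.57523597] 0.32133016067968306 [ 0.09332373  0.99563511 -0.00118592]
5.05 [-0.22220354 -1.0056369  -4.97337629] [539.50331338  62.83158671  93.70036071] 0.31991882262158217 [ 9.18175446e-02  9.95775472e-01 -8.65032475e-04]
```

View pics/d1z.png

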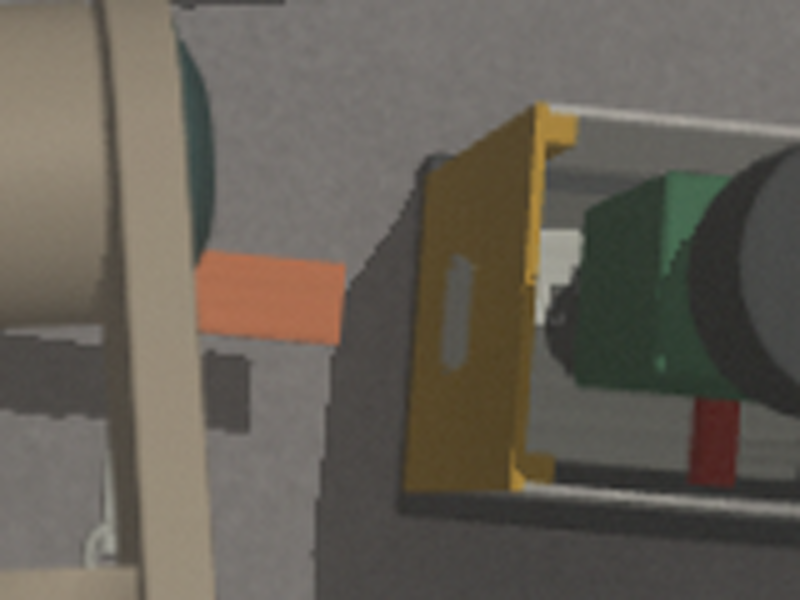

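View pics/d0.png

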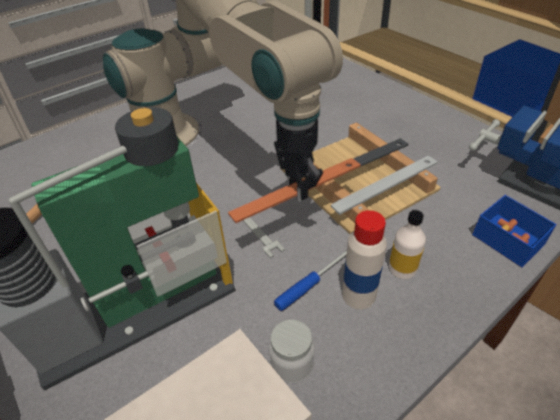

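Run:
```python
from h import *
t=cam('top');f=np.array([-.0905,-.9959,0]);S=np.array([521.6,-134,114])
for u,v in [(692,405),(690,450),(688,482)]:
  for z in (123,110):
    p=onz(t,[[290+u/5-.5,170+v/5-.5]],z)[0];print(z,p,(p-S)@f)
z=115
E1=onz(t,[[290+343/5-.5,170+263/5-.5],[290+338/5-.5,170+345/5-.5]],z).mean(0);d=E1-S
print(E1,d@f,'lateral',d@np.array([f[1],-f[0],0]))
L=onz(t,[[290+458/5-.5,170+312.5/5-.5]],114)[0]-S;print('lip',L@f,L@np.array([f[1],-f[0],0]))
T=onz(t,[[397.1,190.3],[391.9,267.5]],205).mean(0)-S;print('plate',T@f,T@np.array([f[1],-f[0],0]))
s=robot.observe();T=toolT(s);print(s['ee_pos'],'expected end',T[:3,3]-T[:3,2]*150,(T[:3,3]-T[:3,2]*150-S)@np.array([f[1],-f[0],0]))
go((539.8,65,95.5),(0.0905,0.9959))
```

```text
123 [ 487.30845501 -215.59629435  123.        ] 84.36513436587933
110 [ 487.76554046 -219.6626005   110.        ] 88.37340242466779
123 [ 470.78344312 -214.46998464  123.        ] 84.73895610586221
110 [ 470.99754679 -218.51972967  110.        ] 88.7527207941974
123 [ 459.05789867 -213.4733202   123.        ] 84.80753975413023
110 [ 459.09959136 -217.50841039  110.        ] 88.82231288811522
[525.30086031 -86.33108719 115.        ] -47.80839812710454 lateral 0.628349829077236
lip -3.712398720152633 -0.2635230575255574
plate -0.07970195264826059 0.47601965929606055
[539.41228207  63.54048656  93.94144148] expected end [525.82638467 -85.84294653  94.05682   ] 0.14915685063042625
shift [ 0.0002 -0.0016  0.0015] turn [ 0.006 -0.001 -0.027] n 0.0 0.020534799069660305
```

Emit:
drive_tool(
  increments=[
    [[0.02,0,-0.002,-0.01,0,0,0],[0.02,0,-0.002,-0.022,0,0,0],[0.02,0,-0.002,-0.034,0,0,0],[0.02,0,-0.002,-0.034,0,0,0],[0.02,0,-0.002,-0.034,0,0,0]],
  ],
)

```text
t: 5.72
ee_pos: [536.3, 29.7, 96.0]
tool_rot: [-0.706, 0.706, -0.033, 0.031]
contact_force: [-0.7, 0.2, -4.6]
opening: 0.323
```

```bash
cat > st.py <<'E'
from h import *
import sys
s=robot.observe();k=sys.argv[1]
a=[]
for n in ('top','scene','wrist')[:int(sys.argv[2])]:
  im=robot.camera(n);s=robot.observe();a.append(s['ee_pos'])
  if n=='top':im=cv2.resize(im[170:290,290:450],None,fx=5,fy=5,interpolation=cv2.INTER_CUBIC)
  if n=='scene':im=cv2.resize(im[130:280,120:320],None,fx=4,fy=4,interpolation=cv2.INTER_CUBIC)
  cv2.imwrite(f'pics/{k}_{n}.png',im)
T=toolT(s);f=np.array([-.0905,-.9959,0]);S=np.array([521.6,-134,114])
E=T[:3,3]-T[:3,2]*150-T[:3,1]*18.5-S
print(s['t'],'F',s['contact_force'].round(1),'M',s['ft_torque'].round(2),s['ee_pos'].round(2),'op',round(s['opening'],3),'z',T[:3,2].round(4),'end: feed %.1f lat %.1f z %.1f'%(E@f,E@[f[1],-f[0],0],E[2]))
E
python3 st.py e 2
```

```text
5.825 F [ 1.2  0.7 -4.8] M [ 0.08 -0.03 -0.04] [536.34  29.92  95.97] op 0.322 z [ 9.030e-02  9.959e-01 -6.000e-04] end: feed -14.6 lat 0.1 z 0.6
```

View pics/e_top.png

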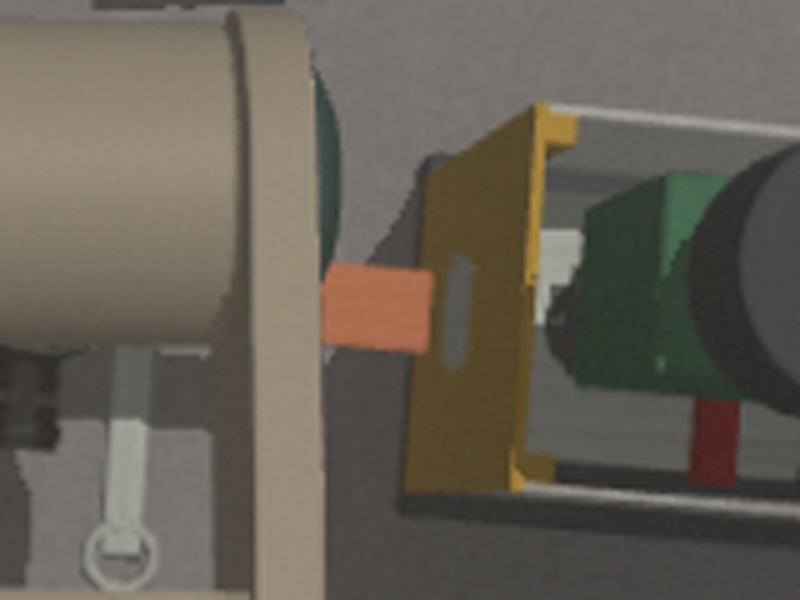

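View pics/e_scene.png

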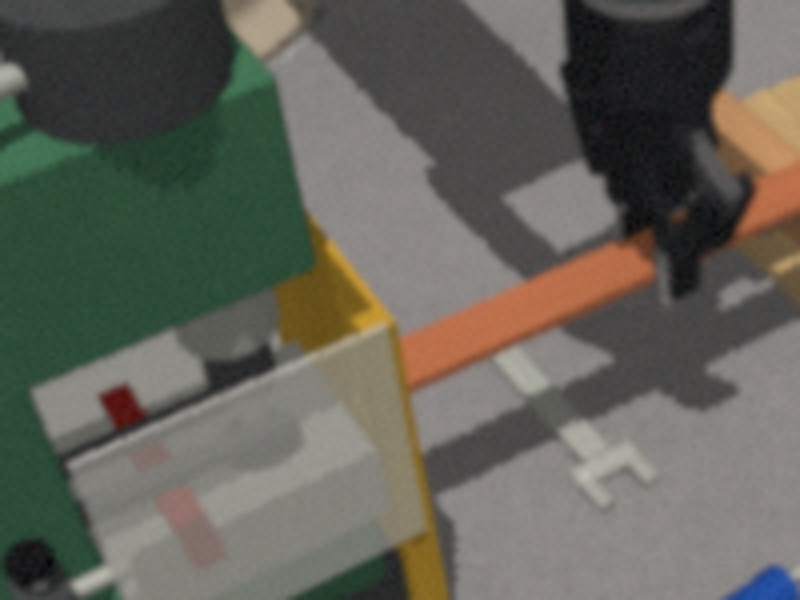

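Emit:
drive_tool(
  increments=[
    [[0.02,0,0,-0.004,0,0,0],[0.02,0,0,-0.008,0,0,0],[0.02,0,0,-0.012,0,0,0],[0.02,0,0,-0.015,0,0,0],[0.02,0,0,-0.015,0,0,0]],
  ],
)

```text
t: 6.45
ee_pos: [535.0, 14.7, 96.0]
tool_rot: [-0.706, 0.707, -0.033, 0.031]
contact_force: [-0.2, 0.4, -4.3]
opening: 0.322
```

```bash
python3 st.py f 1
```

```text
6.5 F [-0.1 -0.  -5.8] M [ 0.   -0.01 -0.01] [535.    14.89  95.99] op 0.319 z [ 9.050e-02  9.959e-01 -5.000e-04] end: feed 0.5 lat 0.1 z 0.6
```

No contact at the lips; keep feeding.

Emit:
drive_tool(
  increments=[
    [[0.02,0,0,-0.005,0,0,0],[0.02,0,0,-0.01,0,0,0],[0.02,0,0,-0.015,0,0,0],[0.02,0,0,-0.02,0,0,0],[0.02,0,0,-0.02,0,0,0]],
  ],
)

```text
t: 7.12
ee_pos: [533.2, -5.4, 96.0]
tool_rot: [-0.706, 0.707, -0.034, 0.031]
contact_force: [1.1, 0.9, -4.4]
opening: 0.318
```

```bash
python3 st.py g 2
```

```text
7.225 F [-0.5  0.1 -4.6] M [-0.03 -0.01 -0.  ] [533.21  -5.03  96.03] op 0.322 z [ 9.070e-02  9.959e-01 -4.000e-04] end: feed 20.5 lat 0.1 z 0.6
```

View pics/g_top.png

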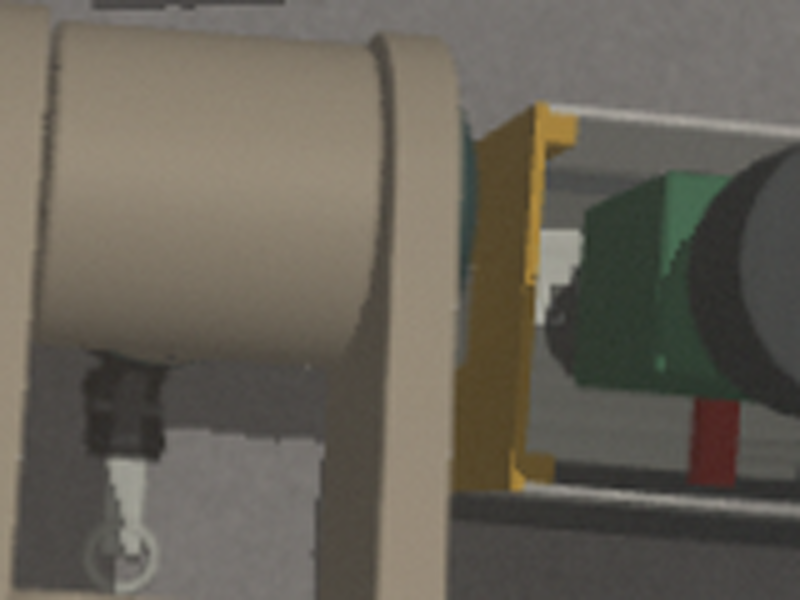

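View pics/g_scene.png

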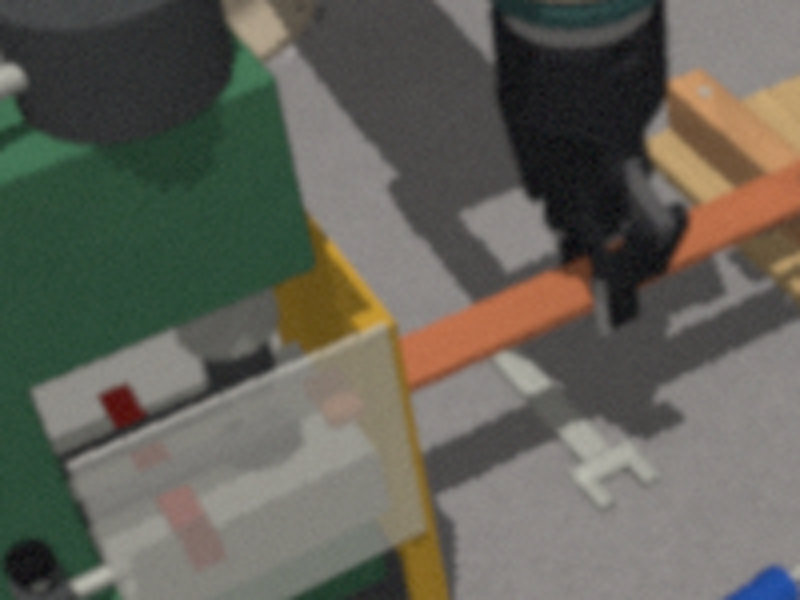

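Run:
```python
from h import *
t=cam('top');s=cam('scene');a=cv2.imread('pics/d1.png');b=cv2.imread('pics/d0.png')
print(tri(t,[[331.5,204]],s,[[268,75]]))
for z in (200,250,300,350,400,450,500): print(z,onz(t,[[332.5,207]],z)[0].round(), onz(s,[[267,75]],z)[0].round(), onz(s,[[270,97]],z)[0].round())
cv2.imwrite('pics/bz.png',cv2.resize(b[0:220,180:380],None,fx=2.7,fy=2.7,interpolation=cv2.INTER_CUBIC))
```

```text
[[543.33814697  -4.9051262  373.08100202  11.88120113]]
200 [558. -31. 200.] [252. 205. 200.] [344. 145. 200.]
250 [551. -25. 250.] [337. 145. 250.] [419.  92. 250.]
300 [545. -19. 300.] [422.  86. 300.] [494.  39. 300.]
350 [539. -14. 350.] [507.  26. 350.] [569. -15. 350.]
400 [533.  -8. 400.] [592. -33. 400.] [644. -68. 400.]
450 [526.  -2. 450.] [676. -93. 450.] [ 719. -121.  450.]
500 [520.   3. 500.] [ 761. -153.  500.] [ 794. -174.  500.]
```

View pics/bz.png

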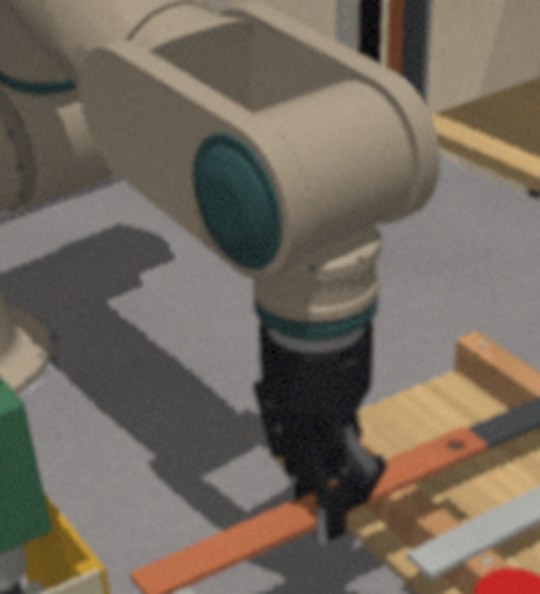

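Run:
```python
from h import *
t=cam('top')
print(onz(t,[[350+285/5,170+230/5],[350+365/5,170+175/5]],310),onz(t,[[350+285/5,170+380/5],[350+390/5,170+230/5]],200))
print(onz(t,[[350+390/5,170+260/5],[350+440/5,170+260/5]],340))
```

```text
[[ 530.99302214 -127.12564293  310.        ]
 [ 547.20839466 -151.59966403  310.        ]] [[ 492.32001136 -155.6059581   200.        ]
 [ 542.855363   -193.27916589  200.        ]]
[[ 519.4090055  -148.92274409  340.        ]
 [ 519.41444347 -163.41738486  340.        ]]
```

Emit:
drive_tool(
  increments=[
    [[0.02,0,0,-0.009,0,0,0],[0.02,0,0,-0.018,0,0,0],[0.02,0,0,-0.027,0,0,0],[0.02,0,0,-0.035,0,0,0],[0.02,0,0,-0.035,0,0,0]],
  ],
)

```text
t: 7.85
ee_pos: [529.9, -40.6, 96.0]
tool_rot: [-0.706, 0.706, -0.034, 0.031]
contact_force: [-0.7, 0.9, -3.8]
opening: 0.323
```

```bash
python3 st.py i 1
python3 - <<'E'
from h import *
a=robot.camera('top');b=robot.camera('scene');cv2.imwrite('pics/j_t.png',a);cv2.imwrite('pics/j_s.png',b)
A=cv2.resize(a[170:290,350:500],None,fx=5,fy=5,interpolation=cv2.INTER_CUBIC);B=cv2.resize(b[40:260,80:320],None,fx=2.7,fy=2.7,interpolation=cv2.INTER_CUBIC)
cv2.imwrite('pics/j_A.png',A);cv2.imwrite('pics/j_B.png',B)
E
```

```text
7.9 F [-0.7  0.3 -4.4] M [ 0.03 -0.01 -0.02] [530.   -40.15  96.04] op 0.318 z [ 9.130e-02  9.958e-01 -3.000e-04] end: feed 55.8 lat 0.2 z 0.6
```

View pics/j_A.png

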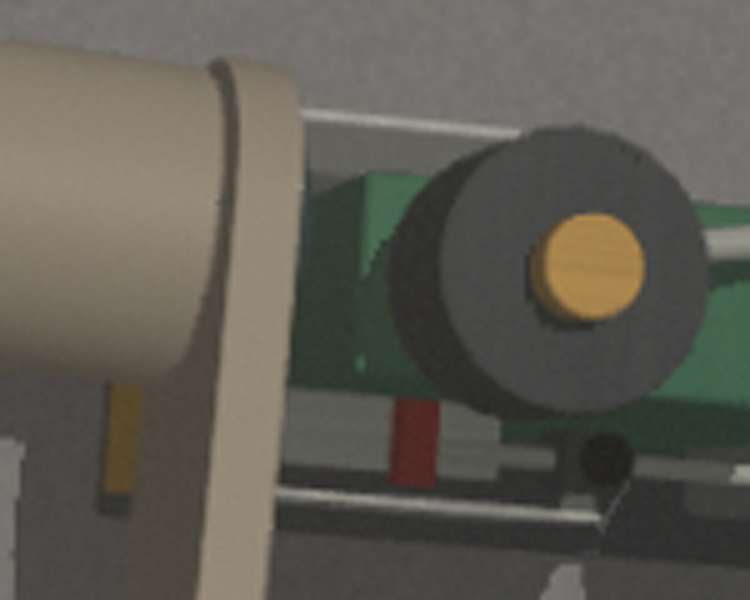

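View pics/j_B.png

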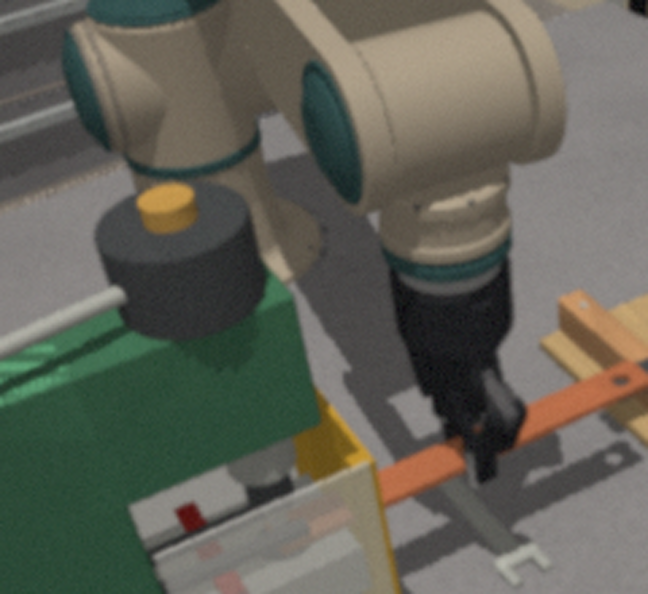

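Run:
```python
from h import *
t=cam('top');s=cam('scene')
for v in (200,215,240): print(tri(t,[[411,170+v/5]],s,[[80+332/2.7,40+130/2.7]]))
print('teal bot'); 
for z in (310,330,350):print(onz(s,[[80+352/2.7,40+200/2.7],[80+370/2.7,40+212/2.7]],z))
print('cyl left rim', [onz(t,[[350+440/5,170+265/5]],370), onz(t,[[350+390/5,170+265/5]],310)])
print(robot.observe()['joint_positions'])
```

```text
[[ 532.97790898 -108.97152144  383.89697485    8.44473365]]
[[ 529.67172363 -108.40366872  382.50394256   10.33711417]]
[[ 524.14498067 -107.45472541  380.1899464    13.50643198]]
teal bot
[[489.83982867 -78.24627339 310.        ]
 [508.81825072 -77.27998789 310.        ]]
[[520.92231858 -93.53680759 330.        ]
 [538.8349616  -92.62478618 330.        ]]
[[ 552.0048085  -108.82734179  350.        ]
 [ 568.85167249 -107.96958447  350.        ]]
cyl left rim [array([[ 515.23138766, -153.28468832,  370.        ]]), array([[ 520.78631251, -158.31681149,  310.        ]])]
[-1.44073083e-01  1.60126032e-01  1.55897797e+00 -4.76353938e-04
  1.42610688e+00 -5.32480838e-02]
```

Emit:
drive_tool(
  increments=[
    [[0.02,0,0,-0.007,0,0,0],[0.02,0,0,-0.014,0,0,0],[0.02,0,0,-0.02,0,0,0],[0.02,0,0,-0.022,0,0,0],[0.02,0,0,-0.022,0,0,0]],
  ],
)

```text
t: 8.62
ee_pos: [528.0, -61.8, 96.0]
tool_rot: [-0.706, 0.706, -0.034, 0.031]
contact_force: [1.0, -0.8, -4.4]
opening: 0.321
```

```bash
python3 st.py k 2
```

```text
8.725 F [ 0.1  1.1 -4.3] M [0.05 0.05 0.05] [528.03 -61.55  96.02] op 0.319 z [ 9.060e-02  9.959e-01 -1.000e-04] end: feed 77.3 lat 0.1 z 0.5
```

View pics/k_scene.png

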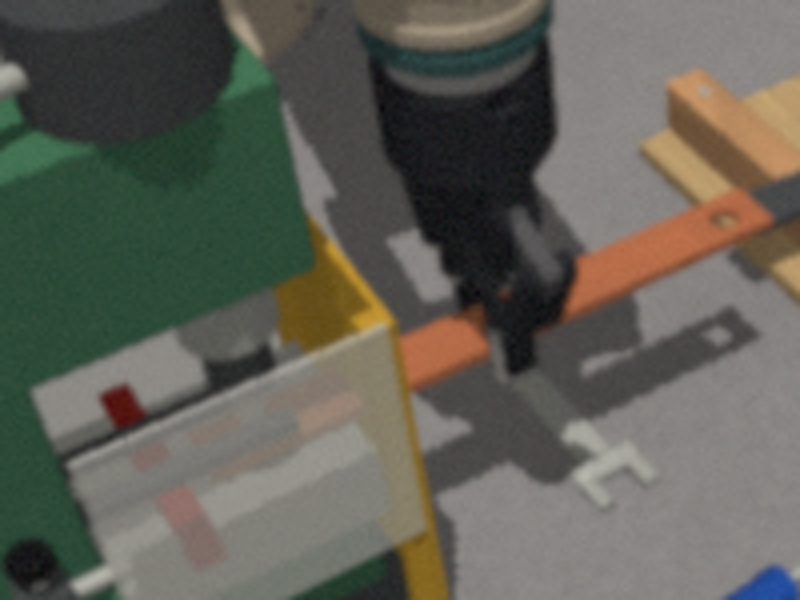

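Emit:
drive_tool(
  increments=[
    [[0.02,0,0,-0.001,0,0,0],[0.02,0,0,-0.002,0,0,0],[0.02,0,0,-0.003,0,0,0],[0.02,0,0,-0.004,0,0,0],[0.02,0,0,-0.004,0,0,0]],
  ],
)

```text
t: 9.35
ee_pos: [527.7, -65.7, 96.0]
tool_rot: [-0.706, 0.706, -0.033, 0.031]
contact_force: [0.2, -0.4, -4.5]
opening: 0.322
```

```bash
python3 st.py l 1
```

```text
9.4 F [-0.6 -1.  -4.9] M [ 0.07  0.   -0.01] [527.69 -65.58  96.03] op 0.323 z [ 9.070e-02  9.959e-01 -1.000e-04] end: feed 81.3 lat 0.1 z 0.6
```

Emit:
drive_tool(
  increments=[
    [[0.02,0,0,-0.0007,0,0,0],[0.02,0,0,-0.0015,0,0,0],[0.02,0,0,-0.0015,0,0,0]],
  ],
)

```text
t: 9.78
ee_pos: [527.5, -67.1, 96.0]
tool_rot: [0.706, -0.706, 0.033, -0.031]
contact_force: [0.8, -0.3, -4.8]
opening: 0.32
```

```bash
python3 st.py m 1
```

```text
9.825 F [ 0.7 -0.6 -4.3] M [-0.01 -0.01 -0.  ] [527.53 -67.11  95.99] op 0.321 z [ 9.070e-02  9.959e-01 -1.000e-04] end: feed 82.8 lat 0.1 z 0.5
```

Emit:
drive_tool(
  increments=[
    [[0.02,0,0,-0.0007,0,0,0],[0.02,0,0,-0.0015,0,0,0],[0.02,0,0,-0.0015,0,0,0]],
  ],
)

```text
t: 10.2
ee_pos: [527.4, -68.7, 96.1]
tool_rot: [0.706, -0.706, 0.033, -0.031]
contact_force: [-0.0, -0.5, -4.6]
opening: 0.32
```

```bash
python3 st.py m 1
```

```text
10.25 F [ 0.6 -1.  -4.4] M [0.01 0.01 0.01] [527.41 -68.64  96.04] op 0.318 z [ 9.080e-02  9.959e-01 -2.000e-04] end: feed 84.4 lat 0.1 z 0.6
```

Emit:
drive_tool(
  increments=[
    [[0.02,0,0,-0.0005,0,0,0],[0.02,0,0,-0.001,0,0,0],[0.02,0,0,-0.001,0,0,0]],
  ],
)

```text
t: 10.62
ee_pos: [527.3, -69.7, 96.0]
tool_rot: [0.706, -0.706, 0.033, -0.031]
contact_force: [1.0, -0.0, -4.7]
opening: 0.319
```

```bash
python3 st.py n 2
```

```text
10.725 F [-0.6  0.  -4.6] M [ 0.02 -0.   -0.  ] [527.28 -69.6   95.99] op 0.32 z [ 9.080e-02  9.959e-01 -1.000e-04] end: feed 85.4 lat 0.1 z 0.5
```

View pics/n_scene.png

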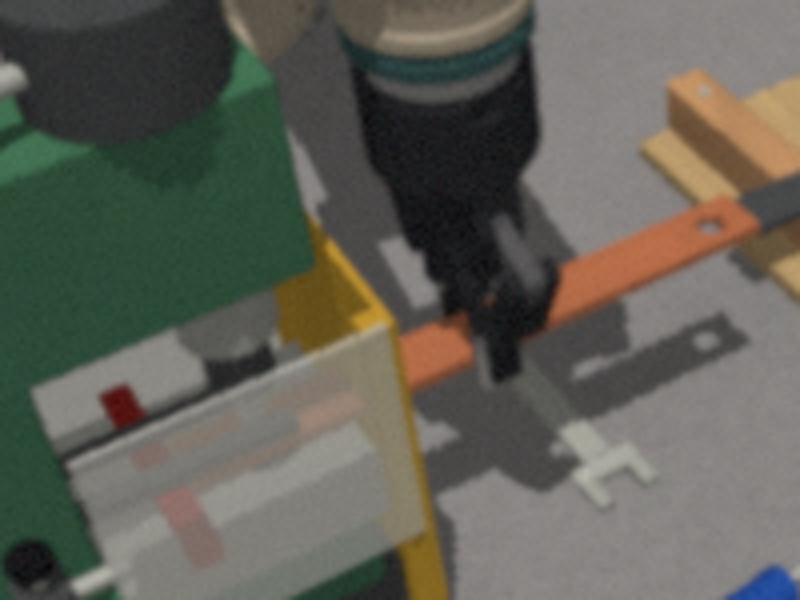

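Nearly touching; continue in 1 mm steps until the force rises.

Emit:
drive_tool(
  increments=[
    [[0.02,0,0,-0.0005,0,0,0],[0.02,0,0,-0.001,0,0,0],[0.02,0,0,-0.001,0,0,0]],
  ],
)

```text
t: 11.1
ee_pos: [527.2, -70.7, 96.0]
tool_rot: [0.706, -0.706, 0.034, -0.031]
contact_force: [-0.8, -0.6, -4.9]
opening: 0.322
```

```bash
python3 st.py o 1
```

```text
11.15 F [ 0.5 -0.6 -4.4] M [ 0.02  0.01 -0.02] [527.21 -70.64  96.02] op 0.325 z [ 9.080e-02  9.959e-01 -1.000e-04] end: feed 86.4 lat 0.1 z 0.5
```

Emit:
drive_tool(
  increments=[
    [[0.02,0,0,-0.0005,0,0,0],[0.02,0,0,-0.001,0,0,0],[0.02,0,0,-0.001,0,0,0]],
  ],
)

```text
t: 11.52
ee_pos: [527.1, -71.7, 96.0]
tool_rot: [0.706, -0.706, 0.033, -0.031]
contact_force: [1.0, -0.1, -4.3]
opening: 0.323
```

```bash
python3 st.py p 1
```

```text
11.575 F [ 0.2  0.7 -3.8] M [0.01 0.02 0.02] [527.1  -71.68  96.  ] op 0.325 z [ 9.090e-02  9.959e-01 -1.000e-04] end: feed 87.4 lat 0.2 z 0.5
```

Emit:
drive_tool(
  increments=[
    [[0.02,0,0,-0.0005,0,0,0],[0.02,0,0,-0.001,0,0,0],[0.02,0,0,-0.001,0,0,0]],
  ],
)

```text
t: 11.95
ee_pos: [527.0, -72.7, 96.0]
tool_rot: [0.706, -0.706, 0.034, -0.031]
contact_force: [-0.1, 0.7, -5.2]
opening: 0.323
```

```bash
python3 st.py q 2
```

```text
12.05 F [-1.1  0.4 -4.5] M [ 0.07  0.   -0.  ] [527.04 -72.65  96.01] op 0.319 z [ 9.090e-02  9.959e-01 -1.000e-04] end: feed 88.4 lat 0.1 z 0.5
```

View pics/q_scene.png

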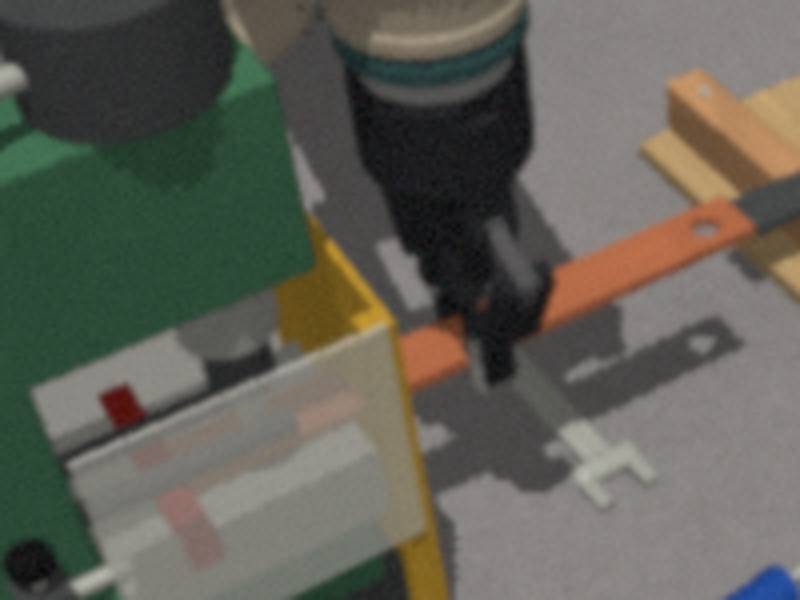

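Emit:
drive_tool(
  increments=[
    [[0.02,0,0,-0.0005,0,0,0],[0.02,0,0,-0.001,0,0,0],[0.02,0,0,-0.001,0,0,0]],
  ],
)

```text
t: 12.42
ee_pos: [526.9, -73.3, 96.0]
tool_rot: [0.707, -0.706, 0.033, -0.031]
contact_force: [0.3, 3.4, -4.6]
opening: 0.319
```

```bash
python3 st.py r 1
```

```text
12.475 F [ 0.3  2.8 -3.5] M [ 0.45 -0.02  0.03] [526.95 -73.31  96.02] op 0.323 z [9.070e-02 9.959e-01 5.000e-04] end: feed 89.1 lat 0.1 z 0.4
```

Emit:
drive_tool(
  increments=[
    [[0.02,0,0,-0.0005,0,0,0],[0.02,0,0,-0.0009,0,0,0],[0.02,0,0,-0.0009,0,0,0]],
  ],
)

```text
t: 12.85
ee_pos: [526.9, -73.3, 95.9]
tool_rot: [0.707, -0.706, 0.033, -0.031]
contact_force: [-0.4, 6.8, -3.1]
opening: 0.32
```

```bash
python3 st.py s 3; python3 st.py s2 3
```

```text
13.0 F [ 0.8  6.  -4. ] M [ 1.02 -0.02 -0.01] [526.88 -73.31  95.94] op 0.317 z [0.0901 0.9959 0.0022] end: feed 89.1 lat 0.1 z 0.1
13.15 F [ 0.3  7.  -4.1] M [ 1.02 -0.05 -0.02] [526.87 -73.3   95.91] op 0.319 z [0.0901 0.9959 0.0021] end: feed 89.1 lat 0.1 z 0.1
```

View pics/s_scene.png

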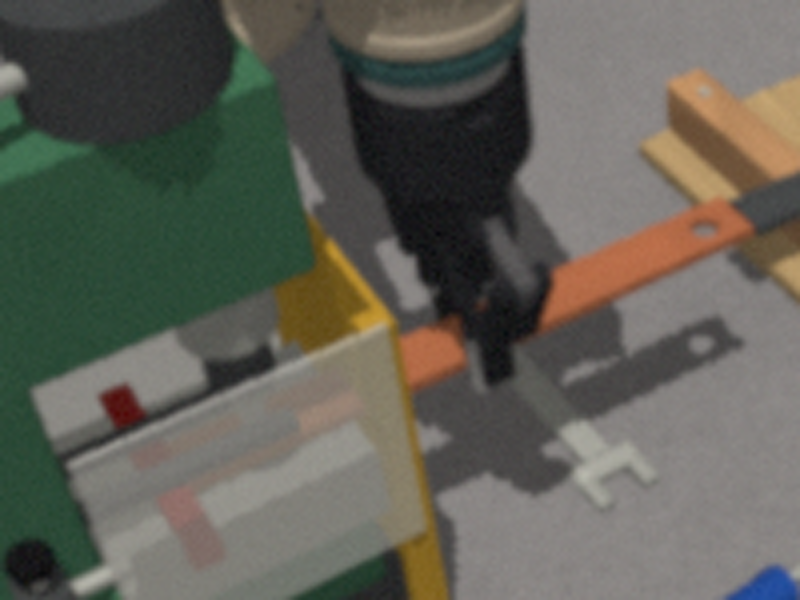

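View pics/s_wrist.png

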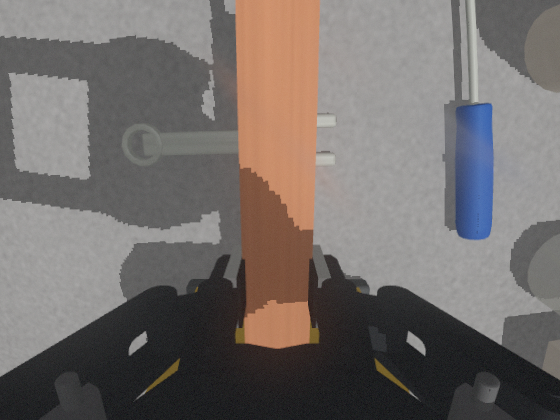

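Run:
```python
from h import *
ims=[]
for f in ('pics/k_scene.png','pics/s_scene.png'):
    im=cv2.imread(f)[350:580,60:400];im=cv2.convertScaleAbs(im,alpha=1.6,beta=-60);ims.append(cv2.resize(im,None,fx=1.3,fy=1.3))
cv2.imwrite('pics/cmp.png',np.vstack(ims)[:600])
a=cv2.imread('pics/top0.png')[240:270,425:445].astype(int);b=robot.camera('top');cv2.imwrite('pics/topf.png',b)
b=b[240:270,425:445].astype(int)
for r in (10,15,20): print((2*a[r,:,2]-a[r,:,1]-a[r,:,0]),(2*b[r,:,2]-b[r,:,1]-b[r,:,0]))
```

```text
[ 4  4  2 18 64 63 70 68 75 74 67 69 49 -3  0 -3  0  3  0  2] [38 39 38 40 40 41 39 52 67 67 66 65 49  2  1 -1  1  5  4  8]
[ 5  6 13 38 68 76 87 86 89 83 84 82 73  7  7  5  4  4  3  5] [38 41 41 39 41 43 51 82 83 82 78 81 73  8  9  7  8  6  5  8]
[ 4  3 20 59 70 78 83 83 89 89 89 86 49  4  6  5  6  6  4  6] [39 41 40 42 40 45 79 81 82 82 82 83 47  5  8  9  8  6  8  8]
```

View pics/cmp.png

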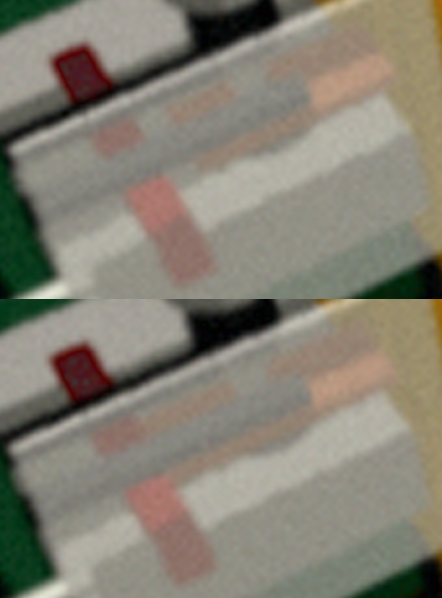

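```bash
python3 -c "
from h import *
s=robot.observe();print(s['t'],s['contact_force'],s['ee_pos'],s['opening'])
print(robot.hand_in())"
```

```text
13.2 [-0.04700491  6.83446557 -4.59369554] [526.87573482 -73.31737869  95.9218133 ] 0.32139264154614583
the job is handed in; nothing more can be done
None
```

The copper bar is through the feed slot, resting against the red back gauge, and still held by the gripper. I handed the job in at about 13.2 s of the 45 s allowed; no verdict was reported.

I gripped the bar at its middle with 100 N, lifted it about 65 mm and lined it up with the slot. I then fed it in small steps until the gauge pushed back.

Last checks before handing in:
- **Push on the gauge:** steady at about 6.5 N, within the 0.5 to 40 N allowed.
- **Alignment:** from the arm's own position readings, the bar end is about 0.1 mm off the slot centre sideways and in height. The bar is within 0.003 rad of level and in line with the feed. The height relies on my camera-and-lift estimate of where the bar sits in the grip, good to about 1 to 2 mm.
- **Gauge:** the scene view shows no gap between the bar end and the gauge. In the top view the gauge's edge is where it was at the start.
- **Other items:** nothing I saw in the pictures suggested the other bars, tools or containers had moved. I did not measure them again at the end.

**Measurements that disagreed:**
- My first top-view estimate put the gauge about 84.5 mm past the plate, but contact came at about 89 mm. I had probably taken the lower edge of the gauge's front face for its top edge; using the lower edge's height, the same picture gives about 88.7 mm.
- Working out heights from the two fixed cameras read about 3.5 mm low. I corrected for this using the bar's known height on the rest.

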